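# Update the flip tags on the plaster plug rack

## Task

Some of the flip tags on the plug rack are out of date. Flip them over, pushing gently with the fingertips, so that only the full bins (three plaster plugs) show the round disc, their tags lying back towards the bin, while the tag of every bin that is not full lies forward towards the robot and shows the long bar. Only push the tags, do not pinch them, and leave the bins, the plugs and the things around the rack where they stand.

Things in the scene. Friction and masses are not known exactly. Their poses are not given: they have to be found in the camera images.
- rack: plywood bin rack fixed to the bench: base board 300 x 475 x 12 mm with four bays side by side, and an upright front board (tag board) 18 mm thick, 475 mm wide, its top edge 75 mm above the table. Origin: at table height under the middle of the front board; x points to the bins, y along the front board, z up
- holder_1: aluminium saddle on the top edge of the rack's front board, carrying one flip tag; 40 mm wide, two sloping wings 25 mm out to either side, tops 25 mm above the hinge pin. Origin: under its middle, 75 mm above the table; x points level to the bin it belongs to, y along the rack, z up. The tag's hinge pin (74 mm long, along y) lies 15 mm above the origin, 90 mm above the table
- holder_2: same as holder_1, at another bay. Each holder belongs to the bin straight behind it: that bin's origin lies 172 mm further along the holder's x and at the same y; the next holder is 115 mm away along y
- holder_3: same as holder_1, at another bay, before another bin
- holder_4: same as holder_1, at another bay, before another bin
- tag_1 (a joint): hinge of the flip tag on holder_1, rad. 0 = lying forward, away from its bin, towards the robot: the face with a long dark bar (50 x 10 mm) is up, meaning not full. 1.40 = lying back towards its bin: the face with a dark round disc (34 mm) is up, meaning full. At both ends it leans on a wing of its saddle, 50 degrees above level
- tag_2 (a joint): same for holder_2. Each tag is an aluminium leaf, 30 g, 65 mm from pin to free edge, 62 mm wide, 2.5 mm thick. At rest its free edge is 42 mm out from the pin, level, and 50 mm above it (140 mm above the table), overhanging the wing by about 30 mm
- tag_3 (a joint): same for holder_3. Tags move with under 1 N at the free edge, which rises as it goes over; pushed past upright (0.70) a tag falls over to its other side by itself within about a second; short of that it falls back
- tag_4 (a joint): same for holder_4
- bin_a: grey plastic shelf bin, 200 mm long (own x) x 92 mm wide x 70 mm high, front wall (at -x, next to the tags) lowered to 35 mm, standing loose in a bay of the rack on its 12 mm base board, front 72 mm behind the hinge pins, rim 82 mm above the table. Origin: middle of its underside, x to its rear. This one is full: three plaster plugs in a row
- bin_b: same kind of bin as bin_a, in another bay. This one is full: three plaster plugs in a row
- bin_c: same kind of bin as bin_a, in another bay. This one is not full: a single plug at its rear, room for two more
- bin_d: same kind of bin as bin_a, in another bay. This one is empty
- plug_a1: turned white plaster plug standing loose in bin_a: foot 58 mm diameter, 14 mm high, upper part 40 mm diameter, 53 mm high in all; origin: centre of its underside. Not to be moved
- plug_a2: turned white plaster plug standing loose in bin_a: foot 58 mm diameter, 14 mm high, upper part 40 mm diameter, 53 mm high in all; origin: centre of its underside. Not to be moved
- plug_a3: turned white plaster plug standing loose in bin_a: foot 58 mm diameter, 14 mm high, upper part 40 mm diameter, 53 mm high in all; origin: centre of its underside. Not to be moved
- plug_b1: turned white plaster plug standing loose in bin_b: foot 58 mm diameter, 14 mm high, upper part 40 mm diameter, 53 mm high in all; origin: centre of its underside. Not to be moved
- plug_b2: turned white plaster plug standing loose in bin_b: foot 58 mm diameter, 14 mm high, upper part 40 mm diameter, 53 mm high in all; origin: centre of its underside. Not to be moved
- plug_b3: turned white plaster plug standing loose in bin_b: foot 58 mm diameter, 14 mm high, upper part 40 mm diameter, 53 mm high in all; origin: centre of its underside. Not to be moved
- plug_c1: turned white plaster plug standing loose in bin_c: foot 58 mm diameter, 14 mm high, upper part 40 mm diameter, 53 mm high in all; origin: centre of its underside. Not to be moved
- model: bystander: turned plaster model, foot 90 mm diameter, 83 mm high, standing on the bench beside the rack; origin: centre of its underside
- brush: bystander: dusting brush with a wooden handle, lying on the bench at the left of the rack; origin: underside, along own x
- jar: bystander: clear jar with a white lid, 60 mm diameter, 90 mm high, standing on the bench beside the rack; origin: centre of its underside

How it is judged:
By the outcome, as a careful person would: the job done as asked, in the order asked, and still so for the second after the job is handed in, with the robot touching nothing.
It also fails if it takes over 38 s, if anything falls off the work surface, if the arm or the gripper's body presses on something with over 40 N, if the wrist force passes 120 N, or if a joint passes its speed limit or range.

## Robot

A 6-joint arm with a two-finger parallel gripper is mounted at the origin on the work surface. World frame = base frame: x ahead of the robot, y to its left, z up, the work surface at z = 0. Lengths are in m, angles in rad, forces in N, time in s.
With the tool pointing down it reaches from about 0.3 to 0.875 m from the base axis. Payload 4.2 kg.
Tool frame: the origin (TCP) lies at the very end of the fingers, on their centre line; the grasp point (between the pads) lies 19 mm behind it; x points along the fingers, z is the direction in which the jaws open and shut, and the axes are right-handed (so a half turn about x gives the same grasp; the last joint's range is limited). The gripper opens to 85 mm and grips with 20 to 120 N. Pads are 22 mm wide; open, the fingers measure 114 mm over their backs; the gripper's body (76 mm by 85 mm) begins 54 mm behind the grasp point. The pads swing forward as they close: fully open they stand 13 mm farther back than shut.
Start: joints at [-1.288, 0.32, 1.565, -0, 1.257, -0.02], TCP at [0.171, -0.549, 0.231] pointing down, gripper open.
Joint ranges: [-3.11, 3.11], [-0.84, 2.01], [0.21, 2.61], [-1.34, 4.49], [0.05, 2.63], [-2.56, 2.56]. Speed limits (rad/s): [2.57, 2.57, 3.14, 3.14, 3.14, 3.14].

## Interface

Orientations are given as a unit quaternion [x, y, z, w].
In Python, from rig import manip gives the robot as it stands. The module is installed in compiled form; this text tells all that it offers.
- The arm moves only by the tool apply_moves, never from a script. Its argument "targets" is one flat list of numbers, 4 for each row, row after row: the shift along the tool's x, y, z in cm, then the turn about the tool's x in rad. In form: [tx, ty, tz, turn, tx, ty, tz, turn, ...]. A call has 1 to 20 rows; each row shifts and turns the pose as measured when the row begins, along the tool's axes as they then stand; what a row does not reach is not made up. A row lasts 1/8 s, in which the tool goes at most 62.5 mm and 10.7 degrees, less where a joint would pass 70% of its speed; a pose out of reach is approached as far as the arm can. A call is refused whole if a number of a shift passes 6.25 or a number of a turn 0.188, either way. A call with a gripper value outside its range is refused whole. "gripper" is the opening, from 0 (shut) to 1 (fully open), set as the call begins (left out, the last holds). The fingers move at their own pace and stop on an object; "force" is the grip in N (left out, the last holds). Time passes only in rows, so rows that do not move let the fingers close. It gives the time, the measured TCP pose, the force and the opening at its end, in the units of the state.
- manip.read_state(): the state, without advancing time (a new reading comes with each control period).
- manip.capture(name): name is "scene" or "top" or "wrist"; returns the picture (384x512x3 uint8, blue, green, red); there is no depth.
- manip.camera_model(name): a dict with "mtx" (3x3 intrinsics, pixels), "dist" ([k1, k2, p1, p2, k3] as OpenCV has them; the pictures are not rectified), "R" (3x3) and "t" (3): a world point X has camera coordinates R X + t; the wrist camera has in their place "hand_eye" (4x4, takes a point from camera to tool coordinates, whose origin is the TCP and whose axes are the tool frame's). Camera axes: x right, y down, z forward; pixel columns grow to the right and rows downward; lengths in m; the calibration is good to about 2 mm. A picture is of the moment at which its call begins: read the wrist's pose just before it. camera_model takes no time and is no camera call.
- manip.sign_off(): hands the job in, once; it reports no verdict.
Trained networks look in the newest picture that a camera, given by its name, has taken for a name from the list of things; names that differ only in an ending like _2 or _b are one class to them, and where a whole thing is asked for, a point or a joint stands for the part that bears it (a point fixed in the world has none). Each returns a list of dicts, best first, with "conf" (0 to 1); they miss things now and then, are a little off and sometimes report something else, mostly with a low value. They report only what shows in the picture. A call takes as long as a camera call.
- manip.recognise(camera, query): "centre" ([x, y, z] in m, in the coordinates of the camera as it stood for that picture, good to about 4 mm: the middle of the surface that is visible of it).
The state is a dict: "t": time; "joint_pos": joint angles; "joint_velocities": joint speeds; "effort": joint torques, N m; "ee_pos": TCP position; "orientation": TCP orientation; "force": force on the tool from outside, world axes, zero at the start; "ft_torque": the same for the moment, N m; "gripper_width": finger opening in m.
Only numpy, scipy, OpenCV 4.12 (cv2) and the standard library are available. Lean on these libraries where they do the work, as an engineer would, in place of code of your own. Each camera call takes 0.05 s, during which the arm holds its last target.

## Working session

There is one attempt and no reset: what is moved stays moved. The work goes in short steps, Python scripts to look and compute and a tool call to move; the robot and the scene stay as the last step left them, time stands still between calls to the robot, and variables do not carry over. Pictures are saved under pics/ and viewed, and the job is handed in when it is done.

Besides the shell and the picture viewer there is one more tool, called after "Call:" as name(argument=value, ...), one argument or row to a line, values as JSON. apply_moves: Moves the arm, as the interface text tells. Its arguments: {"type":"object","properties":{"targets":{"type":"array","items":{"type":"number"}},"gripper":{"type":"number"},"force":{"type":"number"}},"required":["targets"]}

```bash
mkdir -p pics
python3 - <<'E'
from rig import manip
import cv2
s=manip.read_state();print({k:s[k] for k in('t','ee_pos','orientation','gripper_width')})
for n in('scene','top'):
    im=manip.capture(n);cv2.imwrite(f'pics/{n}0.png',im)
    m=manip.camera_model(n);print(n,m)
    import numpy as np
    R=np.array(m['R']);t=np.array(m['t'])
    for q in('holder_1','bin_a'):
        for d in manip.recognise(n,q):
            print(q,round(d['conf'],2),np.round(R.T@(np.array(d['centre'])-t),3))
print(manip.read_state()['t'])
E
```

```text
{'t': 0.0, 'ee_pos': array([ 0.17135147, -0.54837761,  0.23048192]), 'orientation': array([ 0.41923762,  0.57018751, -0.41846565,  0.56922098]), 'gripper_width': 0.08541349091834272}
scene {'mtx': array([[361.27310911,   0.        , 257.20021217],
       [  0.        , 361.27310911, 194.91886187],
       [  0.        ,   0.        ,   1.        ]]), 'dist': array([-0.02075674,  0.        ,  0.        ,  0.        ,  0.        ]), 'R': array([[-0.27245769,  0.96214053,  0.00723936],
       [ 0.66175524,  0.19284622, -0.72449316],
       [-0.69846031, -0.19260305, -0.68924398]]), 't': array([ 0.16947119, -0.35043369,  1.55525715])}
holder_1 0.75 [0.472 0.1   0.101]
holder_1 0.67 [ 0.493 -0.133  0.104]
holder_1 0.66 [0.443 0.213 0.109]
holder_1 0.6 [ 0.458 -0.016  0.114]
holder_1 0.24 [0.611 0.374 0.04 ]
bin_a 0.79 [ 0.653 -0.125  0.038]
bin_a 0.7 [0.654 0.104 0.042]
bin_a 0.63 [0.642 0.245 0.052]
bin_a 0.36 [0.653 0.119 0.049]
top {'mtx': array([[365.8293454 ,   0.        , 253.87125977],
       [  0.        , 365.8293454 , 196.24125083],
       [  0.        ,   0.        ,   1.        ]]), 'dist': array([-0.04508798,  0.        ,  0.        ,  0.        ,  0.        ]), 'R': array([[ 0.02546862, -0.99964024,  0.0084109 ],
       [-0.98029759, -0.02662262, -0.19572396],
       [ 0.19587747, -0.00326037, -0.98062296]]), 't': array([-0.02658853,  0.60372336,  0.97277845])}
holder_1 0.91 [0.444 0.215 0.11 ]
holder_1 0.87 [0.477 0.102 0.115]
holder_1 0.8 [ 0.463 -0.016  0.11 ]
holder_1 0.72 [ 0.495 -0.123  0.115]
holder_1 0.37 [0.629 0.11  0.053]
bin_a 0.86 [0.65  0.131 0.022]
bin_a 0.81 [ 0.661 -0.116  0.013]
bin_a 0.72 [0.635 0.25  0.041]
bin_a 0.64 [ 0.64  -0.005  0.016]
0.3
```

```bash
python3 -c "
import cv2
for n in('scene','top'):
    im=cv2.imread(f'pics/{n}0.png');cv2.imwrite(f'pics/{n}0b.png',cv2.resize(im,(800,600),interpolation=3))"
```

```text
(no output)
```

View pics/scene0b.png

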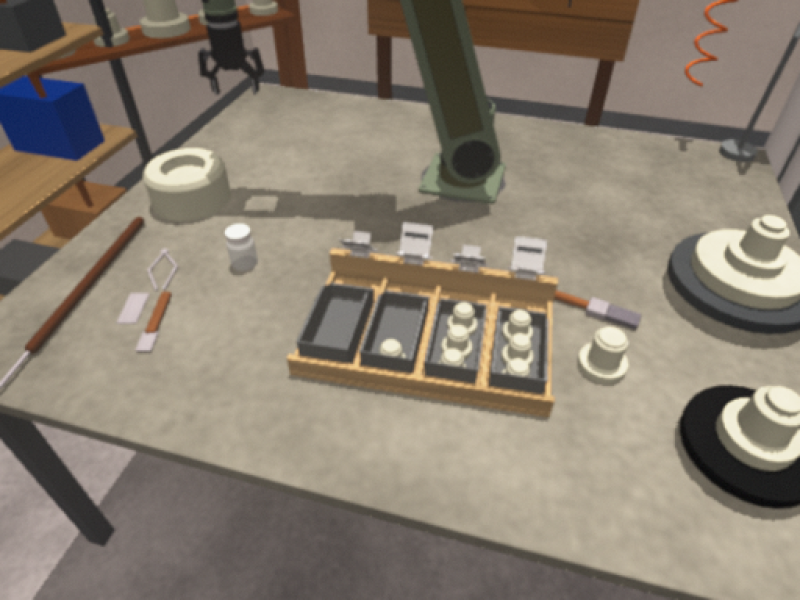

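View pics/top0b.png

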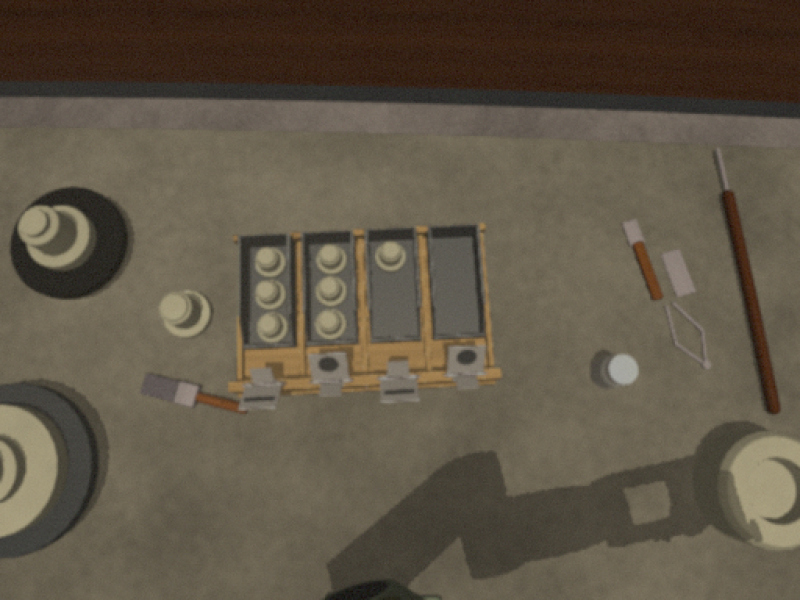

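Run:
```python
import cv2,numpy as np
from scipy.spatial.transform import Rotation as Ro
im=cv2.imread('pics/top0.png')
c=im[215:270,140:325];cv2.imwrite('pics/topc.png',cv2.resize(c,None,fx=4.3,fy=4.3,interpolation=2))
im=cv2.imread('pics/scene0.png')
c=im[135:200,200:365];cv2.imwrite('pics/scc.png',cv2.resize(c,None,fx=4.8,fy=4.8,interpolation=2))
print(np.round(Ro.from_quat([ 0.41923762,  0.57018751, -0.41846565,  0.56922098]).as_matrix(),3))
# predicted model overlay
from rig import manip
def K(n):
    m=manip.camera_model(n);return m
def proj(n,P):
    m=K(n);return cv2.projectPoints(np.array(P,float),cv2.Rodrigues(m['R'])[0],m['t'],m['mtx'],m['dist'])[0][:,0]
yaw=.08
ox,oy=.469,.045
for n,(x0,y0,f,fn) in {'top':(140,215,4.3,'topc'),'scene':(200,135,4.8,'scc')}.items():
    im=cv2.imread(f'pics/{fn}.png')
    for k,s in zip((1.5,.5,-.5,-1.5),(-1,1,-1,1)):
        P=[]
        for (u,z) in ((0,.09),(s*.042,.14)):
            for w in ((-.031,.031) if u==0 else (.031,-.031)):
                y=k*.115+w
                P.append([ox+u*np.cos(yaw)-y*np.sin(yaw),oy+u*np.sin(yaw)+y*np.cos(yaw),z])
        p=(proj(n,P)-[x0,y0]+.5)*f
        cv2.polylines(im,[p.astype(int)],True,(0,0,255),1)
    cv2.imwrite(f'pics/{fn}_o.png',im)
```

```text
[[-0.     0.954  0.298]
 [ 0.002  0.298 -0.954]
 [-1.     0.    -0.002]]
```

View pics/topc_o.png

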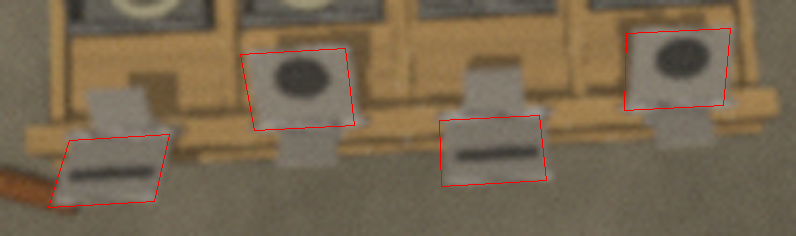

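View pics/scc_o.png

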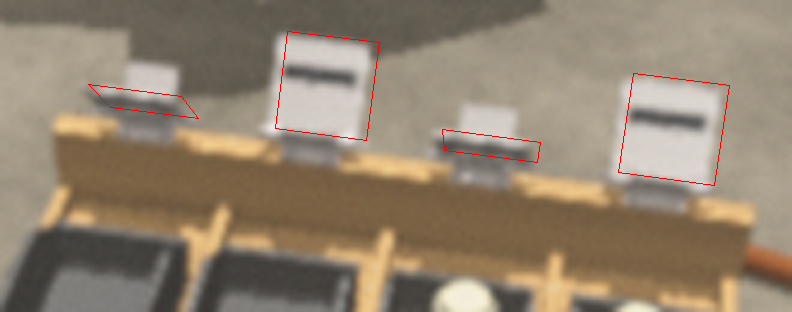

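Call:
apply_moves(
  targets=[0,0,0,0.111,0,0,0,0.111,0,4.15,-3.95,0,0,4.15,-3.95,0,0,4.15,-3.95,0,0,4.15,-3.95,0,0,4.15,-3.95,0,0,4.15,-3.95,0,0,4.15,-3.95,0,0,4.15,-3.95,0,0,4.15,-3.95,0,0,4.15,-3.95,0,0,0,0,0],
  gripper=0,
)

```text
t: 1.92
ee_pos: [0.5696, -0.1132, 0.2306]
orientation: [0.483, 0.516, -0.482, 0.519]
force: [-0.4, 0.4, -0.2]
gripper_width: 0.0002
```

Call:
apply_moves(
  targets=[0,-1.7,0.7,0,0,0,0,0,3,0,0,0,3,0,0,0,2,0,0,0,0,0,0,0],
)

```text
t: 2.68
ee_pos: [0.5472, -0.1287, 0.1505]
orientation: [0.485, 0.512, -0.485, 0.517]
force: [0.1, 0.2, 0.1]
gripper_width: -0.0
```

```bash
cat > h.py <<'E'
from rig import manip
import cv2,numpy as np
from scipy.spatial.transform import Rotation as Ro
def look(tag):
    for n,(a,b,c,d) in {'top':(180,300,110,350),'scene':(110,260,180,400)}.items():
        im=manip.capture(n);cv2.imwrite(f'pics/{n}{tag}.png',cv2.resize(im[a:b,c:d],None,fx=3.3,fy=3.3,interpolation=2))
    s=manip.read_state();R=Ro.from_quat(s['orientation']).as_matrix()
    print(s['t'],s['ee_pos'],np.round(R,3).tolist(),s['force'])
    for nm,h in(('L1',(.4552,.217)),('L4',(.483,-.127))):
        d=s['ee_pos'][:2]-h;print(nm,'rack x,y',d@[.9968,.08],d@[-.08,.9968])
E
python3 -c "
import h;h.look('1')"
```

```text
2.775 [ 0.54880612 -0.12872229  0.15232945] [[0.009, 0.998, 0.06], [-0.005, 0.06, -0.998], [-1.0, 0.009, 0.006]] [0.00985726 0.02045811 0.49074394]
L1 rack x,y 0.06564879830424139 -0.3521044714317133
L4 rack x,y 0.0654577583042414 -0.006981271431713348
```

View pics/top1.png

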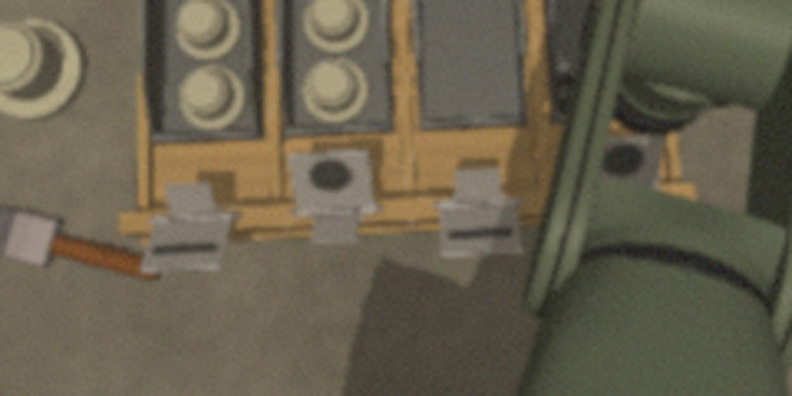

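View pics/scene1.png

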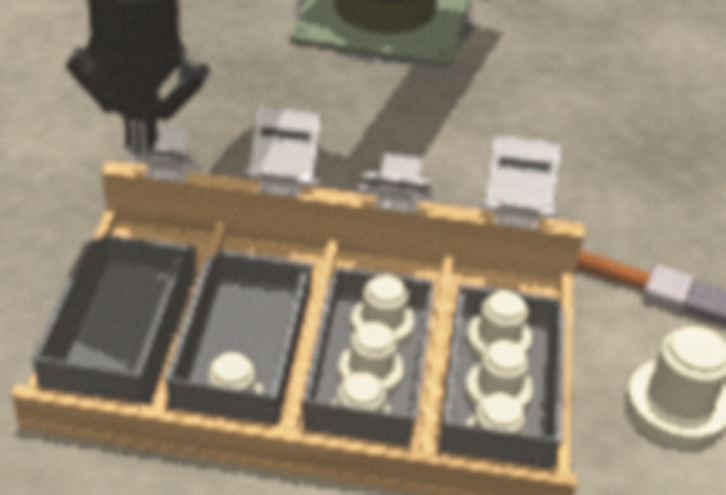

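Run:
```python
from rig import manip
import cv2,numpy as np
m=manip.camera_model('scene')
P=np.array([[.5488,-.1287,.152],[.5488,-.1287,.19],[.483+.042,-.127+.003,.14],[.483,-.127,.09],[.5255,-.154,.14],[.5205,-.092,.14]])
p=cv2.projectPoints(P,cv2.Rodrigues(m['R'])[0],m['t'],m['mtx'],m['dist'])[0][:,0]
print((p-[180,110])*3.3)
```

```text
[[142.59512964 146.86909036]
 [140.16436688 112.83524137]
 [156.66406851 143.16527508]
 [170.28009894 158.55749838]
 [126.33548104 138.04955187]
 [190.67243015 146.20007127]]
```

Call:
apply_moves(
  targets=[1.2,0,-0.5,0,1.2,0,0,0,0,0,0,0],
)

```text
t: 3.15
ee_pos: [0.5495, -0.1241, 0.1288]
orientation: [0.486, 0.51, -0.483, 0.519]
force: [0.1, -0.4, 0.3]
gripper_width: 0.0003
```

Call:
apply_moves(
  targets=[0,-1.1,0,0,0,-1.1,0,0,0,-1.1,0,0,0,-1.1,0,0,0,-1.1,0,0,0,-1.1,0,0,0,-0.6,0,0,0,0,0,0],
)

```text
t: 4.15
ee_pos: [0.472, -0.1287, 0.1287]
orientation: [0.487, 0.509, -0.483, 0.52]
force: [-0.4, 0.1, -0.7]
gripper_width: 0.0001
```

```bash
python3 -c "
import h;h.look('2')"
```

```text
4.25 [ 0.47271395 -0.12877855  0.12870122] [[0.015, 0.998, 0.06], [-0.007, 0.06, -0.998], [-1.0, 0.014, 0.007]] [ 0.16818411 -0.547167    0.03355512]
L1 rack x,y -0.010204379524270373 -0.34607317861665876
L4 rack x,y -0.010395419524270361 -0.0009499786166587218
```

View pics/scene2.png

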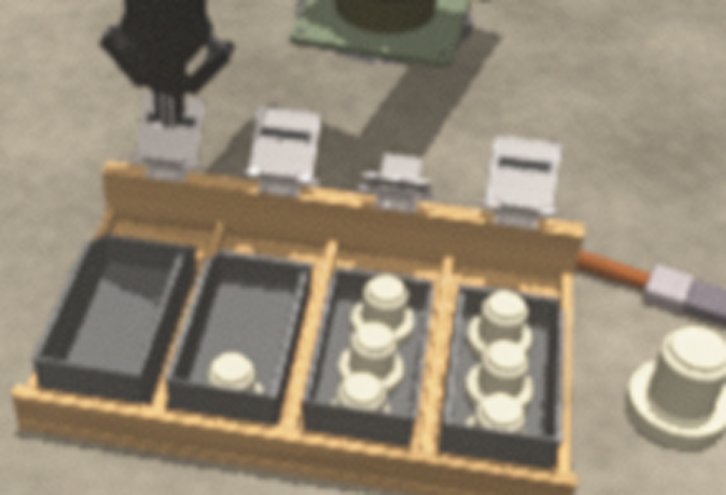

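Call:
apply_moves(
  targets=[-2,0,0,0,-4,0,0,0,-4,0,0,0,0,-1,-4.9,-0.02,0,-1,-4.9,0,0,-1,-4.9,0,0,-1,-4.9,0,0,-1,-4.9,0,0,-1,-4.9,0,0,-1,-4.9,0,0,0,0,0],
)

```text
t: 5.62
ee_pos: [0.3789, 0.22, 0.2293]
orientation: [0.484, 0.513, -0.475, 0.526]
force: [0.3, -0.4, 0.6]
gripper_width: 0.0002
```

```bash
python3 -c "
import h;h.look('3')"
```

```text
5.725 [0.37957669 0.21747293 0.22920664] [[0.023, 0.997, 0.076], [-0.005, 0.076, -0.997], [-1.0, 0.023, 0.007]] [ 3.16280195e-05  7.90649215e-02 -4.56166697e-01]
L1 rack x,y -0.07534348068676336 0.006521278196683758
L4 rack x,y -0.07553452068676335 0.35164447819668376
```

View pics/scene3.png

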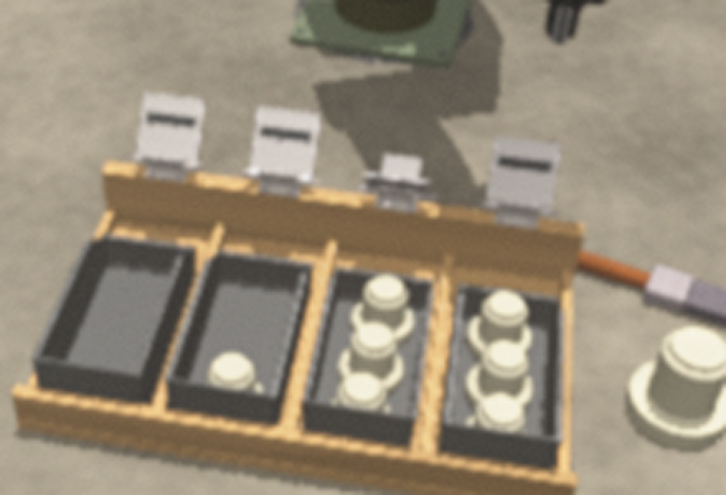

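Call:
apply_moves(
  targets=[4,0,0.8,0,4,0,0,0,2,0,0,0,0,0,0,0],
)

```text
t: 6.22
ee_pos: [0.386, 0.2043, 0.1278]
orientation: [0.488, 0.509, -0.477, 0.525]
force: [1.0, 0.2, 0.9]
gripper_width: 0.0001
```

Call:
apply_moves(
  targets=[0,1.1,-0.3,0,0,1.1,0,0,0,1.1,0,0,0,1.1,0,0,0,1.1,0,0,0,1.1,0,0,0,1.1,0,0,0,0,0,0],
)

```text
t: 7.22
ee_pos: [0.4718, 0.2131, 0.1336]
orientation: [0.491, 0.507, -0.475, 0.526]
force: [-0.4, -0.1, -0.2]
gripper_width: -0.0001
```

```bash
python3 -c "
import h;h.look('4')"
```

```text
7.325 [0.47073691 0.21290359 0.13344687] [[0.033, 0.997, 0.067], [-0.002, 0.067, -0.998], [-0.999, 0.033, 0.005]] [-0.28557343 -0.14846366 -0.33038289]
L1 rack x,y 0.015159483696593827 -0.005326252473612811
L4 rack x,y 0.014968443696593834 0.33979694752638717
```

View pics/scene4.png

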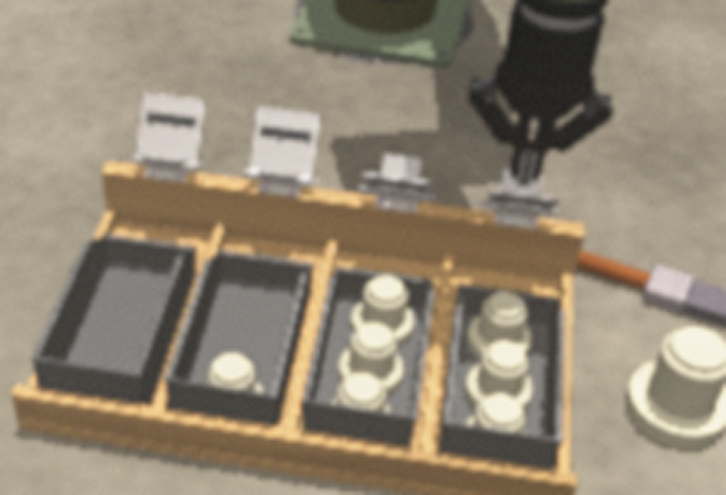

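Call:
apply_moves(
  targets=[-1,-0.4,0,0,-4,0,0,0,-5,0,0,0,-2,-2,5,0,0,-2,5.5,0,0,-2,5.5,0,0,-2,5.5,0,0,-2,5.5,0,0,-2,5.5,0,0,0,5.5,0,0,0,5.5,0,0,0,5.5,0,0,0,5.5,0,0,0,5.5,0,0,0,0,0,0,0,0,0],
)

```text
t: 9.32
ee_pos: [0.376, -0.4069, 0.2683]
orientation: [0.491, 0.504, -0.471, 0.532]
force: [0.7, 0.9, -0.4]
gripper_width: -0.0001
```

```bash
python3 -c "
import h;h.look('5')"
```

```text
9.425 [ 0.37621225 -0.40650451  0.26845607] [[0.048, 0.996, 0.075], [-0.007, 0.075, -0.997], [-0.999, 0.048, 0.011]] [0.77151909 0.70550289 0.13291858]
L1 rack x,y -0.12861535399065518 -0.6151902703062899
L4 rack x,y -0.1288063939906552 -0.27006707030628996
```

View pics/top5.png

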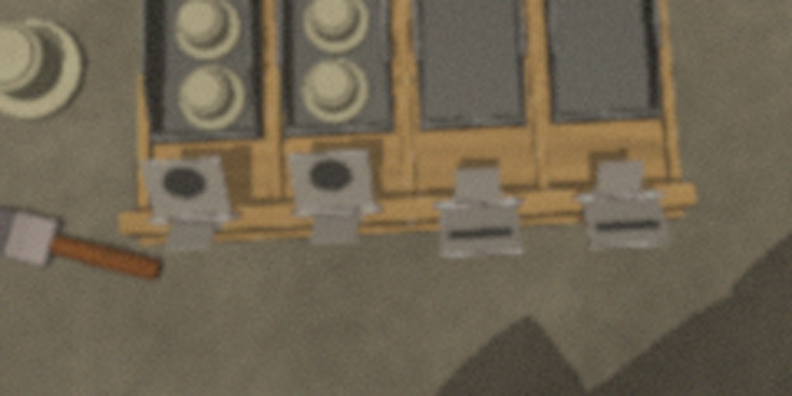

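View pics/scene5.png

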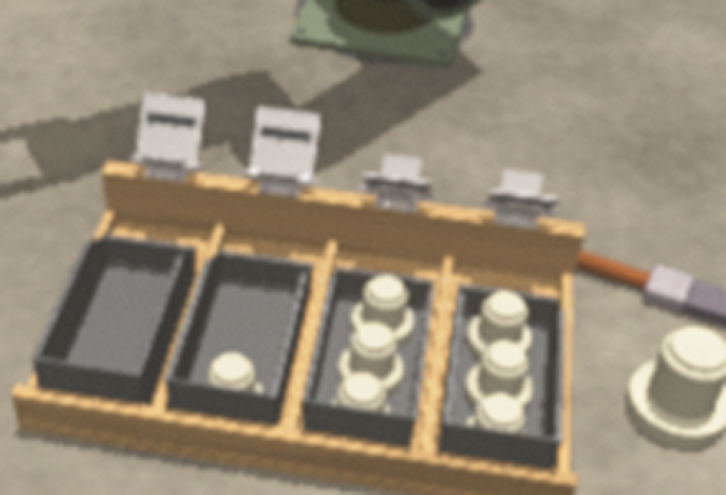

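The top view shows discs at (185,182) and (330,175) in front of the two full bins. It shows bars at (480,232) and (627,225) in front of the single-plug bin and the empty one. Nothing else has moved, so I'm handing in.

```bash
python3 -c "
from rig import manip
print(manip.sign_off())"
```

```text
the job is handed in; nothing more can be done
None
```

Two tags were out of date, and I flipped both by pushing with the closed fingertips. The empty bin's tag now lies forward and shows the bar. The leftmost full bin's tag now lies back and shows the disc. The other two tags were already right, and I left them alone.

**Final pictures:** the top and scene views show discs on both full bins and bars on the single-plug bin and the empty bin. The rack, bins, plugs and brush looked unmoved. The last close-ups cut off the jar and part of the model, so I did not recheck those two, but the arm passed well above the jar and never went near the model.

**Forces and time:** every force reading I took, at the end of each move, was about 1 N or less. I did not record forces during the pushes themselves. The job was handed in at about 9.4 s, with the arm clear of everything. None of my checks failed or disagreed.

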